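# Fit the grating disc onto the keyed drive of a vegetable cutter

## Task

Get the vegetable cutter ready for grating: take the grating disc with the green knob out of its stand, put its stem into the drive socket of the cutter and, since the drive stands at an unknown angle, turn it by feel until its flats find the keys and it drops fully home, its collar flat on the hub. Let go of it and leave the slicing disc, the cream tub and the shaker where they are.

Things in the scene. Friction and masses are not known exactly. Their poses are not given: they have to be found in the camera images.
- grater_knob (a point): the disc to fit: upright, a round green knob (34 mm diameter, 40 mm tall; this point is its centre, on the axis, z up) over a steel grating disc (110 mm diameter, 5 mm thick, dark teeth; its upper face 37 mm below this point), under it a white collar (44 mm diameter, underside 47 mm below this point) and the stem. About 0.3 kg. At the start it hangs by the collar in stand a
- stem_end (a point): centre of the lower end of that disc's white stem, 97 mm below the knob's centre and 50 mm below the collar's underside. The stem is 24 mm in diameter with two opposite flats, 16 mm apart, along its whole length; the flats face along this point's x axis (+x and -x)
- slicer_knob (a point): the other disc, which must stay in its stand: same shape and sizes, but an orange knob and three long blades; this point is the centre of its knob
- drive_mouth (a point): centre of the top face of the cutter's steel hub, 115 mm above the table, z up; the upright drive socket opens here, a funnel 34 mm wide that narrows over 6 mm to a round bore of 26.5 mm. The aluminium cutter (190 x 170 x 60 mm, fixed) has a white catch bowl of 150 mm diameter around the hub, its rim 23 mm below this point. Fully home, the knob's centre is 47 mm above this point
- key_top (a point): on the bore's axis, 25 mm below the mouth, level with the tops of two keys 19 mm apart. The stem passes only with its flats parallel to them (within about 0.15 rad, two opposite ways), then drops 25 mm; else its end stands here on the keys, upright if let go. This point does not tell the keys' angle: the hub has stopped at any angle, held by a stiff brake (0.8 N m)
- stand_a_top (a point): a grey stand (110 mm square foot, post ring 56 mm wide with a hole of 32 mm), fixed; this point is the centre of its top rim, 55 mm above the table, where a disc's collar rests. It holds the green-knobbed disc at the start
- stand_b_top (a point): the same kind of stand, holding the orange-knobbed disc
- tub_mid (a point): white cream tub with a blue lid, 84 mm diameter, 120 mm tall, standing; this point is its centre. Leave it alone
- shaker_mid (a point): amber seasoning shaker with a steel lid, 52 mm diameter, 110 mm tall, standing; this point is its centre. Leave it alone
Not all that is in view belongs to the job. What is shaped like the part that bears grater_knob but pink or red is not meant.

How it is judged:
By the outcome, as a careful person would: the job done as asked, in the order asked, and still so for the second after the job is handed in, with the robot touching nothing.
It also fails if it takes over 72 s, if anything falls off the work surface, if the arm or the gripper's body presses on something with over 40 N, if the wrist force passes 120 N, or if a joint passes its speed limit or range.

## Robot

A 7-joint arm with a two-finger parallel gripper is mounted at the origin on the work surface. World frame = base frame: x ahead of the robot, y to its left, z up, the work surface at z = 0. Lengths are in mm, angles in rad, forces in N, time in s.
With the tool pointing down it reaches from about 400 to 875 mm from the base axis. Payload 4.4 kg.
Tool frame: the origin (TCP) lies on the centre line of the jaws, within the pads' length; the fingertips stand 19 mm ahead of it and the grasp point (between the pads) is the TCP; z points along the fingers, y is the line along which they close (so a half turn about z gives the same grasp; the last joint's range is limited). The gripper opens to 85 mm and grips with 20 to 120 N. Pads are 22 mm wide; open, the fingers measure 114 mm over their backs; the gripper's body (76 mm by 85 mm) begins 54 mm behind the grasp point. The pads swing forward as they close: fully open they stand 13 mm farther back than shut.
Start: joints at [-1.263, 0.628, 0.038, 1.517, -0.027, 0.996, -0.02], TCP at [237.329, 605.138, 250.313] pointing down, gripper open.
Joint ranges: [-3.06, 3.06], [-0.37, 2.12], [-1.25, 1.32], [0.18, 2.47], [-1.1, 4.24], [0.23, 1.98], [-2.94, 2.94]. Speed limits (rad/s): [2.57, 2.57, 3.14, 3.14, 3.14, 3.14, 3.14].

## Interface

Orientations are given as [roll, pitch, yaw] about the fixed x, y, z axes, in that order (R = Rz(yaw) Ry(pitch) Rx(roll)).
In Python, from cell import ctrl, viewer, silhouettes gives the robot as it stands.
- The arm moves only by the shell command python3 -m creep 'ROWS'. ROWS is JSON, a list of rows, each an object with "jaw": the gripper command: -1 is shut, 1 is fully open, values between are in proportion; "xyz": the shift along the tool's x, y, z in mm, a list of three; "angular": the turn, a rotation vector about the tool's x, y, z in rad, a list of three. In form: [{"jaw": jaw, "xyz": [tx, ty, tz], "angular": [rx, ry, rz]}, ...]. A call has 1 to 12 rows; each row is the pose to reach, as a shift and turn from the pose commanded when the call began, along the tool's axes at that moment; what a row does not reach only later rows make up. A row lasts 1/8 s, in which the tool goes at most 62.5 mm and 10.7 degrees, less where a joint would pass 70% of its speed; a pose out of reach is approached as far as the arm can. A call with a gripper value outside its range is refused whole. The fingers move at their own pace and stop on an object; the grip force is fixed at half the most. Time passes only in rows, so rows that repeat a pose let the fingers close. It gives the time, the measured TCP pose, the force, the opening and the grip force at its end, in the units of the state.
- ctrl.read_state(): the state, without advancing time (a new reading comes with each control period).
- viewer.get_image(name): name is "scene" or "top" or "wrist"; returns (picture, depth): 400x640x3 uint8, red, green, blue; 400x640 float32, mm along the optical axis (not along the pixel's ray), 0 where there is no reading.
- viewer.camera_model(name): a dict with "fx", "fy", "cx", "cy" (pixels), "T" (4x4, takes a point from camera to world coordinates). Camera axes: x right, y down, z forward; pixel columns grow to the right and rows downward; lengths in mm; the calibration is good to about 2 mm. A picture is of the moment at which its call begins: read the wrist's pose just before it. camera_model takes no time and is no camera call; for the wrist camera it gives the pose at the moment of the call.
- ctrl.finish_job(): hands the job in; it is judged then, once.
Trained networks look in the newest picture that a camera, given by its name, has taken for a name from the list of things; names that differ only in an ending like _2 or _b are one class to them, and where a whole thing is asked for, a point or a joint stands for the part that bears it (a point fixed in the world has none). Each returns a list of dicts, best first, with "score" (0 to 1); they miss things now and then, are a little off and sometimes report something else, mostly with a low value. They report only what shows in the picture. A call takes as long as a camera call. They do not tell look-alikes from the thing itself.
- silhouettes(camera, target): "pixels" (400x640 bool, what is visible of it) and "xy" ([column, row] in pixels, amid what is visible of it).
The state is a dict: "clock": time; "qpos": joint angles; "qd": joint speeds; "tau": joint torques, N m; "eef_pos": TCP position; "tool_rot": TCP orientation; "force": force on the tool from outside, world axes, zero at the start; "torque": the same for the moment, N m; "width": finger opening in mm; "gripper_force": force on a finger pad.
Only numpy, scipy, OpenCV 4.12 (cv2) and the standard library are available. Lean on these libraries where they do the work, as an engineer would, in place of code of your own. Each camera call takes 0.05 s, during which the arm holds its last target. There are 200 camera calls.

## Working session

There is one attempt and no reset: what is moved stays moved. The work goes in short steps, Python scripts to look and compute and a shell command to move; the robot and the scene stay as the last step left them, time stands still between calls to the robot, and variables do not carry over. Pictures are saved under pics/ and viewed, at most 10 in all, crops included, and the job is handed in when it is done.

```bash
mkdir -p pics; cat > h.py <<'E'
import numpy as np, cv2
from cell import ctrl, viewer, silhouettes
def world(cam,d,mask,M=None):
    M=M or viewer.camera_model(cam); v,u=np.nonzero(mask&(d>0)); z=d[v,u]
    p=np.c_[(u-M['cx'])/M['fx']*z,(v-M['cy'])/M['fy']*z,z,np.ones(len(z))]
    return (p@np.array(M['T']).T)[:,:3]
E
python3 - <<'E'
from h import *
s=ctrl.read_state(); print({k:np.round(s[k],3) for k in ('clock','eef_pos','tool_rot','force','width')})
ims=[]
for c in ('scene','top'):
    im,d=viewer.get_image(c); ims.append(im)
    for t in ('grater_knob','slicer_knob','drive_mouth','stand_a_top','tub_mid','shaker_mid'):
        for r in silhouettes(c,t)[:3]:
            p=world(c,d,r['pixels'])
            if len(p)==0: continue
            top=p[p[:,2]>np.percentile(p[:,2],98)-4]
            print(c,t,round(r['score'],2),np.round(r['xy']),len(p),'med',np.median(p,0).round(),'top',top.mean(0).round(),'min',p.min(0).round(),'max',p.max(0).round())
cv2.imwrite('pics/a.png',cv2.cvtColor(ims[0],cv2.COLOR_RGB2BGR))
cv2.imwrite('pics/b.png',cv2.cvtColor(ims[1],cv2.COLOR_RGB2BGR))
print(np.round(viewer.camera_model('top')['T'],2))
E
```

```text
{'clock': np.float64(0.0), 'eef_pos': array([237.117, 604.571, 249.379]), 'tool_rot': array([-3.14 ,  0.   ,  2.768]), 'force': array([-0.392,  0.407,  0.243]), 'width': np.float64(85.835)}
scene grater_knob 0.89 [262. 142.] 768 med [ 197. -329.   60.] top [ 188. -327.  115.] min [  59. -381.   -3.] max [ 243. -273.  119.]
scene grater_knob 0.78 [356. 213.] 1028 med [ 535. -139.   65.] top [ 528. -134.  119.] min [ 437. -189.   -4.] max [582. -55. 123.]
scene grater_knob 0.7 [183. 252.] 1197 med [ 501. -630.   60.] top [ 492. -635.  115.] min [ 400. -695.   -5.] max [ 546. -581.  119.]
scene slicer_knob 0.8 [288. 231.] 1055 med [ 540. -342.   65.] top [ 531. -341.  119.] min [ 478. -394.   59.] max [ 585. -287.  122.]
scene drive_mouth 0.88 [460. 194.] 3702 med [583. 170.  60.] top [567. 190. 113.] min [436.  91.  -5.] max [674. 332. 118.]
scene stand_a_top 0.79 [348. 230.] 492 med [ 561. -160.    3.] top [ 551. -150.    5.] min [ 472. -190.   -2.] max [584. -81.  59.]
scene stand_a_top 0.17 [458. 194.] 3681 med [584. 170.  60.] top [567. 190. 113.] min [439.  91.  -4.] max [674. 299
[... 965 characters left out ...]
[ 487. -151.    4.] top [ 490. -120.   65.] min [ 473. -190.   -5.] max [585. -77.  70.]
top stand_a_top 0.37 [357. 214.] 172 med [ 489. -328.    4.] top [ 488. -334.    9.] min [ 469. -386.   -4.] max [ 522. -282.   13.]
top tub_mid 0.76 [293. 121.] 753 med [ 757. -126.  117.] top [ 774. -125.  124.] min [ 732. -164.   -2.] max [834. -74. 128.]
top shaker_mid 0.75 [364. 146.] 378 med [ 687. -338.  100.] top [ 695. -343.  114.] min [ 670. -373.   -8.] max [ 759. -315.  118.]
[[ 2.00000e-02 -9.80000e-01  1.70000e-01  2.46340e+02]
 [-1.00000e+00 -2.00000e-02  1.00000e-02 -2.23980e+02]
 [-1.00000e-02 -1.70000e-01 -9.80000e-01  1.53764e+03]
 [ 0.00000e+00  0.00000e+00  0.00000e+00  1.00000e+00]]
```

View pics/a.png

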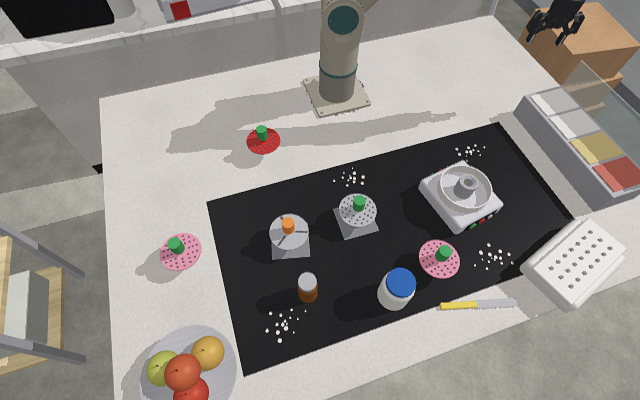

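View pics/b.png

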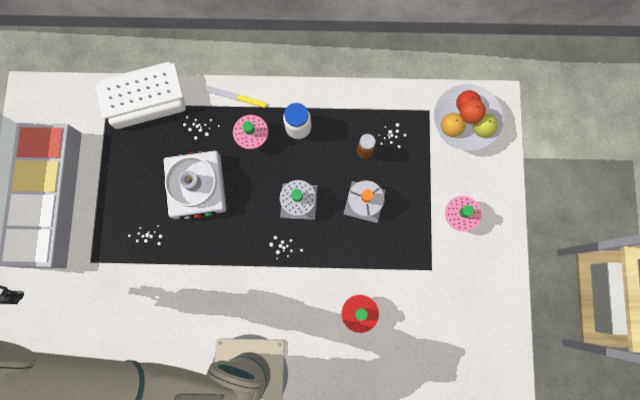

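The real disc is the one in the stand at (528,-134): in the top picture its knob is at px (297,195) and the disc is steel. The hub is at (568,190), px (190,180). The pink and red look-alikes at (250,130), (463,212) and (360,314) can be ignored.

```bash
python3 -m creep '[{"jaw":1,"xyz":[-541,-582,30],"angular":[0,0,1.45]},{"jaw":1,"xyz":[-541,-582,30],"angular":[0,0,1.45]},{"jaw":1,"xyz":[-541,-582,30],"angular":[0,0,1.45]},{"jaw":1,"xyz":[-541,-582,30],"angular":[0,0,1.45]},{"jaw":1,"xyz":[-541,-582,30],"angular":[0,0,1.45]},{"jaw":1,"xyz":[-541,-582,30],"angular":[0,0,1.45]},{"jaw":1,"xyz":[-541,-582,30],"angular":[0,0,1.45]},{"jaw":1,"xyz":[-541,-582,30],"angular":[0,0,1.45]},{"jaw":1,"xyz":[-541,-582,30],"angular":[0,0,1.45]},{"jaw":1,"xyz":[-541,-582,30],"angular":[0,0,1.45]},{"jaw":1,"xyz":[-541,-582,30],"angular":[0,0,1.45]},{"jaw":1,"xyz":[-541,-582,30],"angular":[0,0,1.45]}]'; python3 -c "
from h import *
print(np.round(ctrl.read_state()['qpos'],2))"
```

```text
clock: 2.2
eef_pos: [512.8, -93.9, 222.2]
tool_rot: [3.141, -0.001, 1.318]
force: [1.9, 0.5, 0.7]
width: 85.0
gripper_force: 0.0
[-0.16  0.51  0.43  1.92 -0.3   0.77  0.18]
```

```bash
cat >> h.py <<'E'
def knob(c):
    im,d=viewer.get_image(c); M=viewer.camera_model(c)
    s=ctrl.read_state(); hsv=cv2.cvtColor(im,cv2.COLOR_RGB2HSV)
    m=(hsv[...,0]>45)&(hsv[...,0]<85)&(hsv[...,1]>110)
    p=world(c,d,m,M); p=p[(p[:,2]>75)&(p[:,2]<260)]
    return im,d,M,s,p
E
python3 - <<'E'
from h import *
from scipy.spatial.transform import Rotation as R
im,d,M,s,p=knob('wrist')
p=p[np.linalg.norm(p[:,:2]-[528,-134],axis=1)<50]
t=p[p[:,2]>np.percentile(p[:,2],95)-4]
c=(t.min(0)+t.max(0))/2; print(len(p),t.mean(0).round(1),c.round(1),np.ptp(t,0).round(1))
print(s['eef_pos'],s['tool_rot'])
Rm=R.from_euler('xyz',s['tool_rot']).as_matrix()
print('shift', (Rm.T@(np.r_[c[:2],102]-s['eef_pos'])).round(1))
cv2.imwrite('pics/c.png',cv2.cvtColor(im,cv2.COLOR_RGB2BGR))
E
```

```text
1766 [ 529.5 -143.9  120.8] [ 529.4 -144.6  120.3] [33.2 33.1  4.9]
[ 515.30440906 -105.19750451  222.91818108] [3.13302866 0.00696167 1.30718672]
shift [-33.5  22.8 121.4]
```

View pics/c.png

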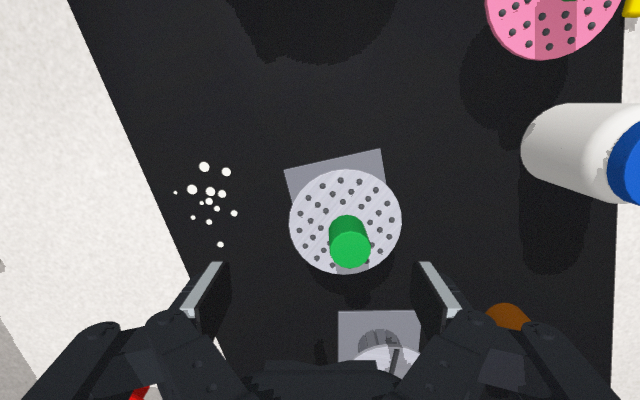

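The picture shows the green knob at px (350,245) on the disc between the jaws, but the arm was still moving when it was taken. I'll let it settle and measure again.

```bash
python3 -m creep '[{"jaw":1,"xyz":[0,0,0],"angular":[0,0,0]},{"jaw":1,"xyz":[0,0,0],"angular":[0,0,0]}]'; cat > m.py <<'E'
from h import *
from scipy.spatial.transform import Rotation as R
im,d,M,s,p=knob('wrist')
p=p[np.linalg.norm(p[:,:2]-[528,-134],axis=1)<50]
t=p[p[:,2]>np.percentile(p[:,2],95)-4]
c=(t.min(0)+t.max(0))/2; print(len(p),t.mean(0).round(1),c.round(1),np.ptp(t,0).round(1))
print(s['eef_pos'],s['tool_rot'])
Rm=R.from_euler('xyz',s['tool_rot']).as_matrix()
print('shift', (Rm.T@(np.r_[c[:2],102]-s['eef_pos'])).round(1))
E
python3 m.py
```

```text
clock: 2.5
eef_pos: [511.5, -90.7, 221.8]
tool_rot: [-3.14, -0.001, 1.319]
force: [0.3, 0.7, 0.2]
width: 85.5
gripper_force: 0.0
1778 [ 526.9 -131.   119.7] [ 526.9 -131.8  119.2] [33.  33.3  4.8]
[511.57382336 -90.27497935 221.90481391] [-3.14062742e+00 -1.04897385e-03  1.32039410e+00]
shift [-36.6  25.3 119.8]
```

```bash
python3 -m creep '[{"jaw":1,"xyz":[-37,26,0],"angular":[0,0,0]},{"jaw":1,"xyz":[-37,26,30],"angular":[0,0,0]},{"jaw":1,"xyz":[-37,26,60],"angular":[0,0,0]},{"jaw":1,"xyz":[-37,26,60],"angular":[0,0,0]},{"jaw":1,"xyz":[-37,26,60],"angular":[0,0,0]}]'; python3 m.py
```

```text
clock: 3.18
eef_pos: [528.4, -133.7, 163.0]
tool_rot: [3.14, -0.0, 1.319]
force: [-0.2, -0.0, 0.6]
width: 85.3
gripper_force: 0.0
3088 [ 527.3 -131.8  120. ] [ 527.  -133.1  119.7] [33.2 33.4  5.2]
[ 528.70257895 -134.01835897  163.27206733] [ 3.13947063e+00 -2.22564148e-04  1.31910795e+00]
shift [ 0.5 -2.1 61.3]
```

```bash
python3 -m creep '[{"jaw":1,"xyz":[1,-1,30],"angular":[0,0,0]},{"jaw":1,"xyz":[1,-1,50],"angular":[0,0,0]},{"jaw":1,"xyz":[1,-1,59],"angular":[0,0,0]},{"jaw":1,"xyz":[1,-1,59],"angular":[0,0,0]},{"jaw":-1,"xyz":[1,-1,59],"angular":[0,0,0]},{"jaw":-1,"xyz":[1,-1,59],"angular":[0,0,0]},{"jaw":-1,"xyz":[1,-1,59],"angular":[0,0,0]},{"jaw":-1,"xyz":[1,-1,59],"angular":[0,0,0]},{"jaw":-1,"xyz":[1,-1,59],"angular":[0,0,0]},{"jaw":-1,"xyz":[1,-1,59],"angular":[0,0,0]}]'
```

```text
clock: 4.47
eef_pos: [527.3, -133.4, 103.7]
tool_rot: [3.141, -0.0, 1.318]
force: [-0.1, 0.4, 5.7]
width: 32.4
gripper_force: 59.2
```

```bash
python3 -m creep '[{"jaw":-1,"xyz":[0,0,-20],"angular":[0,0,0]},{"jaw":-1,"xyz":[0,0,-55],"angular":[0,0,0]},{"jaw":-1,"xyz":[0,0,-95],"angular":[0,0,0]},{"jaw":-1,"xyz":[0,0,-130],"angular":[0,0,0]},{"jaw":-1,"xyz":[0,0,-155],"angular":[0,0,0]},{"jaw":-1,"xyz":[0,0,-155],"angular":[0,0,0]},{"jaw":-1,"xyz":[0,0,-155],"angular":[0,0,0]}]'; python3 -c "
from h import *
im,d,M,s,p=knob('top')
T=s['eef_pos'];print(T,s['tool_rot'],s['force'],s['torque'],np.round(s['qpos'],2))
p=p[np.linalg.norm(p[:,:2]-T[:2],axis=1)<60]
print(len(p))
im,d=viewer.get_image('scene');cv2.imwrite('pics/d.png',cv2.resize(im[60:300,220:540],None,fx=2.4,fy=2.4)[...,::-1])
im,d=viewer.get_image('top');M=viewer.camera_model('top')
x=np.zeros((400,640),bool);x[130:230,150:240]=1
p=world('top',d,x,M);k=p[(p[:,2]>108)&(p[:,2]<125)&(np.linalg.norm(p[:,:2]-[568,190],axis=1)<45)]
print(len(k),k.mean(0),k.min(0),k.max(0))
r=p[(p[:,2]>85)&(p[:,2]<102)&(np.linalg.norm(p[:,:2]-[568,190],axis=1)<100)]
(a,b),rad=cv2.minEnclosingCircle(r[:,:2].astype(np.float32));print('bowl',a,b,rad)
"
```

```text
clock: 5.35
eef_pos: [526.1, -132.8, 256.6]
tool_rot: [-3.139, -0.0, 1.318]
force: [0.2, 0.5, -3.9]
width: 32.4
gripper_force: 60.3
[ 526.03609555 -132.84300266  256.39543864] [-3.13839805e+00  5.22659852e-05  1.31790106e+00] [ 0.52206127  0.40414041 -3.62210923] [0.01340939 0.00228381 0.02435541] [-0.11  0.5   0.46  1.82 -0.28  0.89  0.22]
5
183 [568.40004565 189.18357323 113.80872863] [541.07636881 163.65268589 108.0893667 ] [594.33209353 216.11000228 121.51545498]
bowl 568.9928588867188 189.8497314453125 76.36187744140625
```

View pics/d.png

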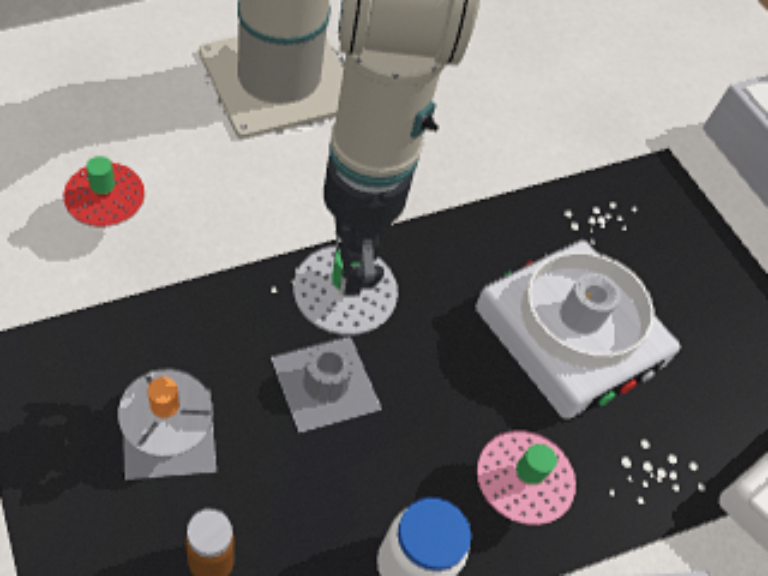

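```bash
python3 -m creep '[{"jaw":-1,"xyz":[60,-7,0],"angular":[0,0,-0.1]},{"jaw":-1,"xyz":[115,-14,0],"angular":[0,0,-0.2]},{"jaw":-1,"xyz":[170,-21,0],"angular":[0,0,-0.3]},{"jaw":-1,"xyz":[225,-27,0],"angular":[0,0,-0.4]},{"jaw":-1,"xyz":[275,-34,0],"angular":[0,0,-0.5]},{"jaw":-1,"xyz":[310,-38,0],"angular":[0,0,-0.5]},{"jaw":-1,"xyz":[323,-39.5,0],"angular":[0,0,-0.5]},{"jaw":-1,"xyz":[323,-39.5,0],"angular":[0,0,-0.5]},{"jaw":-1,"xyz":[323,-39.5,0],"angular":[0,0,-0.5]},{"jaw":-1,"xyz":[323,-39.5,0],"angular":[0,0,-0.5]}]'; cat > v.py <<'E'
from h import *
s=ctrl.read_state();T=np.array(s['eef_pos']);print(T,s['tool_rot'],s['force'],np.round(s['qpos'],2))
for c in ('scene','top'):
    im,d=viewer.get_image(c);p=world(c,d,np.ones(d.shape,bool))
    q=p[(np.linalg.norm(p[:,:2]-T[:2],axis=1)<65)&(abs(p[:,2]-(T[2]-39))<8)]
    if len(q)<20: print(c,len(q)); continue
    A=np.c_[q[:,:2]-T[:2],np.ones(len(q))];f=np.linalg.lstsq(A,q[:,2],rcond=None)[0]
    (a,b),r=cv2.minEnclosingCircle(q[:,:2].astype(np.float32));print(c,len(q),'tilt/plane',f.round(3),'disc',a-T[0],b-T[1],r)
    if c=='scene':cv2.imwrite('pics/%d.png'%(s['clock']*100),cv2.resize(im[60:300,320:540],None,fx=2.4,fy=2.4)[...,::-1])
    for t in ('stem_end',):
      for g in silhouettes(c,t)[:2]: print(t,g['score'],g['xy'])
E
python3 v.py; ls pics
```

```text
clock: 6.75
eef_pos: [569.8, 187.2, 258.1]
tool_rot: [-3.141, 0.001, 1.815]
force: [0.1, 0.9, -3.1]
width: 32.7
gripper_force: 60.3
[569.84078703 187.22892209 258.09734455] [-3.14131803e+00  8.02033690e-04  1.81499930e+00] [ 0.13312008  0.91854675 -3.13599965] [-0.56  0.56  0.31  1.66 -0.2   0.95  0.07]
scene 831 tilt/plane [-3.00000e-03  1.00000e-03  2.18669e+02] disc 0.36215486895446247 -0.17559262397296038 55.981712341308594
stem_end 0.98 [481.4, 161.8]
stem_end 0.68 [261.6, 142.2]
top 702 tilt/plane [-0.00000e+00  3.00000e-03  2.19043e+02] disc 0.43985262286071247 0.6148889434098521 55.54631423950195
stem_end 0.85 [357.2, 313.5]
stem_end 0.71 [250.7, 132.3]
675.png
a.png
b.png
c.png
d.png
```

```bash
python3 -m creep '[{"jaw":-1,"xyz":[2.7,-0.7,15],"angular":[0,0,0]},{"jaw":-1,"xyz":[2.7,-0.7,30],"angular":[0,0,0]},{"jaw":-1,"xyz":[2.7,-0.7,38],"angular":[0,0,0]},{"jaw":-1,"xyz":[2.7,-0.7,46],"angular":[0,0,0]},{"jaw":-1,"xyz":[2.7,-0.7,52],"angular":[0,0,0]},{"jaw":-1,"xyz":[2.7,-0.7,57],"angular":[0,0,0]},{"jaw":-1,"xyz":[2.7,-0.7,57],"angular":[0,0,0]}]'
```

```text
clock: 7.82
eef_pos: [568.2, 191.7, 200.7]
tool_rot: [-3.141, 0.0, 1.818]
force: [0.1, -0.2, -3.7]
width: 32.8
gripper_force: 60.2
```

```bash
python3 -m creep '[{"jaw":-1,"xyz":[-1,0,4],"angular":[0,0,0]},{"jaw":-1,"xyz":[-1,0,8],"angular":[0,0,0]},{"jaw":-1,"xyz":[-1,0,11],"angular":[0,0,0]},{"jaw":-1,"xyz":[-1,0,13],"angular":[0,0,0]},{"jaw":-1,"xyz":[-1,0,13],"angular":[0,0,0]}]'
```

```text
clock: 8.45
eef_pos: [568.7, 190.8, 188.5]
tool_rot: [3.141, -0.0, 1.818]
force: [-1.5, 0.5, 2.8]
width: 32.6
gripper_force: 60.7
```

```bash
python3 -m creep '[{"jaw":-1,"xyz":[0,0,2],"angular":[0,0,0]},{"jaw":-1,"xyz":[0,0,3],"angular":[0,0,0]},{"jaw":-1,"xyz":[0,0,3],"angular":[0,0,0]}]'
```

```text
clock: 8.82
eef_pos: [569.0, 190.7, 187.8]
tool_rot: [3.14, -0.001, 1.818]
force: [-5.1, -0.9, 17.1]
width: 32.7
gripper_force: 62.4
```

```bash
python3 -m creep '[{"jaw":-1,"xyz":[0,0,0],"angular":[0,0,0.08]},{"jaw":-1,"xyz":[0,0,0],"angular":[0,0,0.16]},{"jaw":-1,"xyz":[0,0,0],"angular":[0,0,0.24]},{"jaw":-1,"xyz":[0,0,0],"angular":[0,0,0.32]},{"jaw":-1,"xyz":[0,0,0],"angular":[0,0,0.4]},{"jaw":-1,"xyz":[0,0,0],"angular":[0,0,0.4]}]';python3 -c "
from h import *
s=ctrl.read_state();print(s['torque'],s['qpos'][6])"
```

```text
clock: 9.57
eef_pos: [568.3, 191.6, 188.0]
tool_rot: [-3.141, -0.002, 1.418]
force: [-6.4, -0.2, 20.5]
width: 32.6
gripper_force: 62.8
[0.02703372 1.88774309 0.08030232] -0.21735112632737827
```

```bash
python3 -m creep '[{"jaw":-1,"xyz":[0,-1,0],"angular":[0,0,0.08]},{"jaw":-1,"xyz":[0,-1,0],"angular":[0,0,0.16]},{"jaw":-1,"xyz":[0,-1,0],"angular":[0,0,0.24]},{"jaw":-1,"xyz":[0,-1,0],"angular":[0,0,0.32]},{"jaw":-1,"xyz":[0,-1,0],"angular":[0,0,0.4]},{"jaw":-1,"xyz":[0,-1,0],"angular":[0,0,0.4]}]';python3 -c "
from h import *
s=ctrl.read_state();print(s['torque'],s['qpos'][6])"
```

```text
clock: 10.32
eef_pos: [567.9, 192.0, 188.2]
tool_rot: [-3.141, -0.003, 1.018]
force: [-5.9, -0.4, 20.1]
width: 32.6
gripper_force: 62.8
[0.11936484 1.74712443 0.05831565] -0.5282564805054292
```

```bash
python3 -m creep '[{"jaw":-1,"xyz":[0,-1,0],"angular":[0,0,0.08]},{"jaw":-1,"xyz":[0,-1,0],"angular":[0,0,0.16]},{"jaw":-1,"xyz":[0,-1,0],"angular":[0,0,0.24]},{"jaw":-1,"xyz":[0,-1,0],"angular":[0,0,0.32]},{"jaw":-1,"xyz":[0,-1,0],"angular":[0,0,0.4]},{"jaw":-1,"xyz":[0,-1,0],"angular":[0,0,0.4]}]';python3 -c "
from h import *
s=ctrl.read_state();print(s['torque'],s['qpos'][6])"
```

```text
clock: 11.08
eef_pos: [567.5, 192.6, 188.2]
tool_rot: [-3.14, -0.004, 0.618]
force: [-6.5, 1.1, 20.3]
width: 32.9
gripper_force: 62.7
[ 0.24099155  1.52082268 -0.004533  ] -0.841366630733835
```

```bash
python3 -m creep '[{"jaw":-1,"xyz":[-0.6,0.8,0],"angular":[0,0,0.08]},{"jaw":-1,"xyz":[-0.6,0.8,0],"angular":[0,0,0.16]},{"jaw":-1,"xyz":[-0.6,0.8,0],"angular":[0,0,0.24]},{"jaw":-1,"xyz":[-0.6,0.8,0],"angular":[0,0,0.32]},{"jaw":-1,"xyz":[-0.6,0.8,0],"angular":[0,0,0.4]},{"jaw":-1,"xyz":[-0.6,0.8,0],"angular":[0,0,0.4]}]';python3 -c "
from h import *
s=ctrl.read_state();print(s['torque'],s['qpos'][6])"
```

```text
clock: 11.82
eef_pos: [567.6, 192.7, 188.2]
tool_rot: [-3.137, -0.004, 0.219]
force: [-5.8, 2.2, 18.8]
width: 32.8
gripper_force: 62.8
[0.82907416 1.40015229 0.04913895] -1.1549225813321642
```

```bash
python3 -m creep '[{"jaw":-1,"xyz":[0,0,0],"angular":[0,0,0.08]},{"jaw":-1,"xyz":[0,0,0],"angular":[0,0,0.16]},{"jaw":-1,"xyz":[0,0,0],"angular":[0,0,0.24]},{"jaw":-1,"xyz":[0,0,0],"angular":[0,0,0.32]},{"jaw":-1,"xyz":[0,0,0],"angular":[0,0,0.4]},{"jaw":-1,"xyz":[0,0,0],"angular":[0,0,0.4]}]';python3 -c "
from h import *
s=ctrl.read_state();print(s['torque'],s['qpos'][6])"
```

```text
clock: 12.58
eef_pos: [568.0, 192.6, 188.1]
tool_rot: [-3.136, -0.002, -0.181]
force: [-3.8, 2.9, 18.2]
width: 32.2
gripper_force: 62.5
[0.87886644 1.11925369 0.00354768] -1.474527847433064
```

```bash
python3 -m creep '[{"jaw":-1,"xyz":[0,0,0],"angular":[0,0,0.08]},{"jaw":-1,"xyz":[0,0,0],"angular":[0,0,0.16]},{"jaw":-1,"xyz":[0,0,0],"angular":[0,0,0.24]},{"jaw":-1,"xyz":[0,0,0],"angular":[0,0,0.32]},{"jaw":-1,"xyz":[0,0,0],"angular":[0,0,0.4]},{"jaw":-1,"xyz":[0,0,0],"angular":[0,0,0.4]}]';python3 -c "
from h import *
s=ctrl.read_state();print(s['torque'],s['qpos'][6])"
```

```text
clock: 13.32
eef_pos: [567.8, 192.6, 187.2]
tool_rot: [-3.137, 0.0, -0.581]
force: [-2.7, 3.7, 12.5]
width: 32.8
gripper_force: 61.9
[0.90657993 0.69933525 0.04798959] -1.7999215193507578
```

```bash
python3 -m creep '[{"jaw":-1,"xyz":[0,0,2],"angular":[0,0,0]},{"jaw":-1,"xyz":[0,0,2],"angular":[0,0,0.04]},{"jaw":-1,"xyz":[0,0,2],"angular":[0,0,0.08]},{"jaw":-1,"xyz":[0,0,2],"angular":[0,0,0.12]},{"jaw":-1,"xyz":[0,0,2],"angular":[0,0,0.12]}]';python3 -c "
from h import *
s=ctrl.read_state();print(s['torque'],s['qpos'][6])"
```

```text
clock: 13.95
eef_pos: [566.7, 190.7, 182.4]
tool_rot: [3.141, 0.0, -0.702]
force: [-0.3, 0.3, -4.0]
width: 32.4
gripper_force: 60.6
[ 0.35629523 -0.11406725 -0.01222224] -1.896776602448551
```

```bash
python3 -m creep '[{"jaw":-1,"xyz":[0,0,3],"angular":[0,0,0.04]},{"jaw":-1,"xyz":[0,0,6],"angular":[0,0,0.04]},{"jaw":-1,"xyz":[0,0,9],"angular":[0,0,0.04]},{"jaw":-1,"xyz":[0,0,12],"angular":[0,0,0.04]},{"jaw":-1,"xyz":[0,0,15],"angular":[0,0,0.04]},{"jaw":-1,"xyz":[0,0,15],"angular":[0,0,0.04]}]';python3 -c "
from h import *
s=ctrl.read_state();print(s['torque'],s['qpos'][6])"
```

```text
clock: 14.7
eef_pos: [566.6, 190.7, 167.6]
tool_rot: [3.141, 0.0, -0.742]
force: [-0.0, 1.9, -4.9]
width: 32.6
gripper_force: 60.6
[ 0.61955883 -0.15821604 -0.013684  ] -1.913943751999903
```

```bash
python3 -m creep '[{"jaw":-1,"xyz":[0,0,2],"angular":[0,0,0]},{"jaw":-1,"xyz":[0,0,4],"angular":[0,0,0]},{"jaw":-1,"xyz":[0,0,6],"angular":[0,0,0]},{"jaw":-1,"xyz":[0,0,6],"angular":[0,0,0]}]'
```

```text
clock: 15.2
eef_pos: [566.9, 190.6, 163.8]
tool_rot: [-3.14, 0.001, -0.742]
force: [-4.4, 3.0, 10.6]
width: 32.7
gripper_force: 62.6
```

Contact at z = 163.8, where home was expected at 164. I'll ease off, open and retreat straight up.

```bash
python3 -m creep '[{"jaw":-1,"xyz":[0,0,-2],"angular":[0,0,0]},{"jaw":1,"xyz":[0,0,-2],"angular":[0,0,0]},{"jaw":1,"xyz":[0,0,-2],"angular":[0,0,0]},{"jaw":1,"xyz":[0,0,-2],"angular":[0,0,0]},{"jaw":1,"xyz":[0,0,-2],"angular":[0,0,0]},{"jaw":1,"xyz":[0,0,-2],"angular":[0,0,0]},{"jaw":1,"xyz":[0,0,-15],"angular":[0,0,0]},{"jaw":1,"xyz":[0,0,-45],"angular":[0,0,0]},{"jaw":1,"xyz":[0,0,-90],"angular":[0,0,0]},{"jaw":1,"xyz":[0,0,-140],"angular":[0,0,0]},{"jaw":1,"xyz":[0,0,-140],"angular":[0,0,0]},{"jaw":1,"xyz":[0,0,-140],"angular":[0,0,0]}]'
python3 - <<'E'
from h import *
for c in ('scene','top'):
    im,d=viewer.get_image(c);p=world(c,d,np.ones(d.shape,bool));n=np.linalg.norm(p[:,:2]-[568,190],axis=1)
    q=p[(n<60)&(n>22)&(abs(p[:,2]-124)<12)]
    print(c,len(q),np.median(q,0).round(1),np.linalg.lstsq(np.c_[q[:,:2]-[568,190],np.ones(len(q))],q[:,2],rcond=None)[0].round(3))
    k=p[(n<25)&(p[:,2]>150)&(p[:,2]<200)]; print(len(k),k.max(0) if len(k) else '')
    if c=='scene': cv2.imwrite('pics/e.png',cv2.resize(im[60:300,220:540],None,fx=2.4,fy=2.4)[...,::-1])
print(ctrl.read_state()['force'])
E
```

```text
clock: 16.7
eef_pos: [566.4, 190.6, 302.2]
tool_rot: [-3.141, 0.001, -0.742]
force: [0.6, 0.4, -0.6]
width: 85.5
gripper_force: 0.0
scene 715 [577.4 176.3 124.4] [ 0.000e+00 -3.000e-03  1.244e+02]
186 [583.81516331 204.2306892  182.63133326]
top 757 [558.5 178.1 124.9] [-3.00000e-03 -3.00000e-03  1.24878e+02]
72 [584.09898957 194.12886794 186.2781394 ]
[-0.41767588  0.47751005 -0.59065825]
```

View pics/e.png

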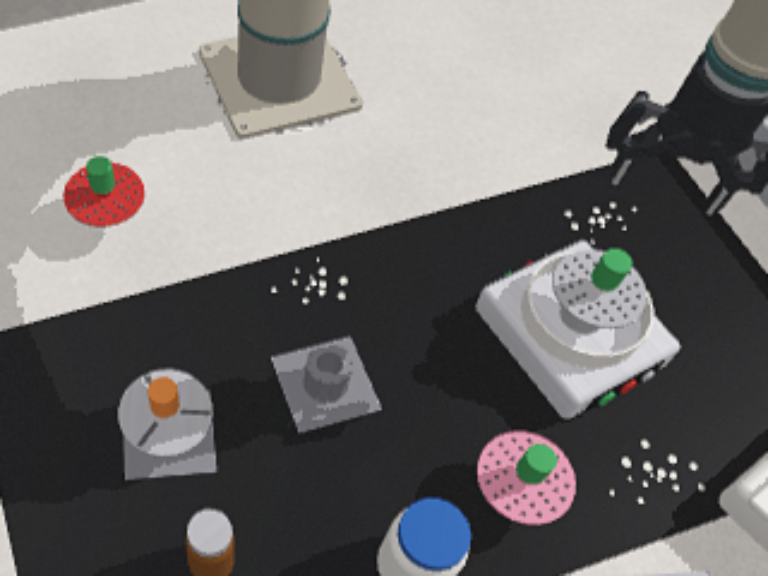

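The disc sits level on the hub at px (600,285). Its upper face is at about 124.6 mm, where fully home is 125. The stand is empty, and the slicing disc, tub and shaker haven't moved.

```bash
python3 -c "
from h import *
print(ctrl.finish_job())"
```

```text
the job is handed in; nothing more can be done
None
```

The green-knobbed grating disc is in the cutter's drive socket, fully home and level on the hub, and released; the job was handed in at about 17 s with the slicing disc, tub and shaker left where they were.

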